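# Pack the sign fitter's transit tray

### The arm

A 7-joint arm with a two-finger parallel gripper is mounted at the origin on a cart in front of the work surface, level with it; the furniture and walls round the work are solid. World frame = base frame: x ahead of the robot, y to its left, z up, the work surface at z = 0. Lengths are in m, angles in rad, forces in N, time in s.
With the tool pointing down it reaches from about 0.4 to 0.85 m from the base axis. Payload 10.4 kg.
Tool frame: the origin (TCP) lies at the centre of the arm's flange, where the gripper is bolted on; the fingertips stand 173 mm ahead of it and the grasp point (between the pads) lies 155 mm ahead of it; z points along the fingers, y is the line along which they close (so a half turn about z gives the same grasp; the last joint's range is limited). The gripper opens to 85 mm and grips with 20 to 120 N. Pads are 22 mm wide; open, the fingers measure 114 mm over their backs; the gripper's body (76 mm by 85 mm) begins 54 mm behind the grasp point. The pads swing forward as they close: fully open they stand 13 mm farther back than shut.
Start: joints at [-1.361, 0.332, -0.065, 1.46, 0.022, 1.35, -0.088], TCP at [0.144, 0.608, 0.405] pointing down, gripper open.
Joint ranges: [-2.6, 2.6], [-0.5, 2.12], [-1.47, 1.34], [0.16, 2.42], [-1.27, 4.41], [0.06, 2.06], [-2.6, 2.6]. Speed limits (rad/s): [2.22, 2.22, 2.79, 2.79, 3.14, 3.14, 3.14].

### API

Orientations are given as a unit quaternion [x, y, z, w].
In Python, from workcell import manip, viewer, finder gives the robot as it stands.
- The arm moves only by the tool arm_command, never from a script. Its argument "plan" is a list of rows, each an object with "dp": the shift along the tool's x, y, z in mm, a list of three; "spin": the turn about the tool's z in rad. A call has 1 to 5 rows; each row shifts and turns the commanded pose from where the row before left it, along the tool's axes as they then stand; what a row does not reach is not made up. A row lasts 1/10 s, in which the tool goes at most 50 mm and 8.59 degrees, less where a joint would pass 70% of its speed; a pose out of reach is approached as far as the arm can. A call is refused whole if a number of a shift passes 50 or a number of a turn 0.15, either way. A call with a gripper value outside its range is refused whole. "grip" is the closure, from -1 (fully open) to 1 (shut), set as the call begins (left out, the last holds). The fingers move at their own pace and stop on an object; "newtons" is the grip in N (left out, the last holds). Time passes only in rows, so rows that do not move let the fingers close. It gives the time, the measured TCP pose, the force, the opening and the grip force at its end, in the units of the state.
- manip.get_obs(): the state, without advancing time (a new reading comes with each control period).
- viewer.camera(name): name is "scene" or "top" or "wrist"; returns the picture (420x560x3 uint8, blue, green, red); there is no depth.
- viewer.camera_params(name): a dict with "vertical_fov" (degrees; the focal length in pixels is half the picture's height over the tangent of half this angle, whatever the lens; pixels are square), "cx", "cy" (the principal point, pixels), "R" (3x3) and "t" (3): a world point X has camera coordinates R X + t; the wrist camera has in their place "T_tool_cam" (4x4, takes a point from camera to tool coordinates, whose origin is the TCP and whose axes are the flange's). Camera axes: x right, y down, z forward; pixel columns grow to the right and rows downward; lengths in m; the calibration is good to about 2 mm. A picture is of the moment at which its call begins: read the wrist's pose just before it. camera_params takes no time and is no camera call.
- manip.hand_in(): hands the job in; it is judged then, once.
Trained networks look in the newest picture that a camera, given by its name, has taken for a name from the list of things; names that differ only in an ending like _2 or _b are one class to them, and where a whole thing is asked for, a point or a joint stands for the part that bears it (a point fixed in the world has none). Each returns a list of dicts, best first, with "score" (0 to 1); they miss things now and then, are a little off and sometimes report something else, mostly with a low value. They report only what shows in the picture. A call takes as long as a camera call. They do not tell look-alikes from the thing itself.
- finder.find_in(camera, thing): "position" ([x, y, z] in m, in world coordinates, good to about 4 mm: the middle of the surface that is visible of it).
The state is a dict: "clock": time; "joint_pos": joint angles; "joint_velocities": joint speeds; "tau": joint torques, N m; "position": TCP position; "ee_rot": TCP orientation; "ft_force": force on the tool from outside, world axes, zero at the start; "torque": the same for the moment, N m; "grip_width": opening from 0.0 (shut) to 1.0 (fully open); "grasp_force": force on a finger pad.
Only numpy, scipy, OpenCV 4.12 (cv2) and the standard library are available. Lean on these libraries where they do the work, as an engineer would, in place of code of your own. Each camera call takes 0.05 s, during which the arm holds its last target. There are 200 camera calls.

### The job

Pack the blue transit tray for fitting the sign: put the tape measure and the black marker in the large bay, the tape measure standing on its base as it stands now and the marker lying flat on the bay's floor, and stand the round green-faced dot in the small bay with its green face up. Set them down in the bays rather than dropping them, let go, and leave the other things on the bench where they are.

Things in the scene. Friction and masses are not known exactly. Their poses are not given: they have to be found in the camera images.
- tray: Blue open tray fixed to the bench, 210 (x) x 290 (y) x 50 (z) mm; a steel loop handle adds 20 mm at each y end. Walls 5 mm, rim bead 8 mm thick. Origin: centre of its underside, z up. A partition 5 mm thick, 44 mm high, along x at y = -45 mm splits it into the large bay (+y side) and small bay (-y side); both bays' floors are 6 mm above the underside.
- large_bay (a point): Centre of the large bay's floor (black liner); axes as the tray's. The bay's clear space is 200 (x) x 183 (y) mm.
- small_bay (a point): Centre of the small bay's floor (grey liner); axes as the tray's. The bay's clear space is 200 (x) x 92 (y) mm.
- tape_measure: Yellow and black tape measure standing on its base, 36 (x) x 102 (y) x 62 (z) mm, 0.22 kg. Origin: on the underside, at the middle of the 102 mm. The solid case is 34 mm thick (x) and reaches from y = -21 to y = +51 mm; the rest, toward -y, is the thin end of the blade. Grasp the case across x, at about y = +15 mm.
- marker: Black felt marker with a white band, lying on its side, 130 mm long along its y axis, 18 mm thick, 16 g; it may roll. Origin: midway along it, on the side that is down at the start, so 9 mm off its centre line (the centre line is at its own z = +9 mm).
- dot: Round channel-letter dot: upright cylinder 47 mm in diameter and 49 mm high, cream-gold side and flat green face on top, 37 g. Origin: centre of its underside, z up out of the green face.
- sanding_block: Dark brown foam sanding block, 67 x 99 x 24 mm, a bystander. Origin: centre of its underside.
- spring_clamp: Black spring clamp with orange jaws lying on its side, 51 x 108 x 22 mm, a bystander. Origin: centre of its underside.
Things that resemble listed ones, but are neither listed nor needed, are in the scene too. Leave any purple look-alike of the dot alone.

How it is judged:
By the outcome, as a careful person would: the job done as asked, in the order asked, and still so for the second after the job is handed in, with the robot touching nothing.
It also fails if it takes over 72 s, if anything falls off the work surface, if the arm or the gripper's body presses on something with over 40 N, if the wrist force passes 120 N, or if a joint passes its speed limit or range.

## Working session

There is one attempt and no reset: what is moved stays moved. The work goes in short steps, Python scripts to look and compute and a tool call to move; the robot and the scene stay as the last step left them, time stands still between calls to the robot, and variables do not carry over. Pictures are saved under pics/ and viewed, at most 10 in all, crops included, and the job is handed in when it is done.

Besides the shell and the picture viewer there is one more tool, called after "Request:" in YAML: its name, and indented under it one key for each argument. arm_command: Moves the arm, as the interface text tells. Its arguments: {"type":"object","properties":{"plan":{"type":"array","items":{"type":"object","properties":{"dp":{"type":"array","items":{"type":"number"}},"spin":{"type":"number"}}}},"grip":{"type":"number"},"newtons":{"type":"number"}},"required":["plan"]}

```bash
mkdir -p pics
cat > h.py <<'E'
import numpy as np, cv2
from workcell import manip, viewer, finder
def K(p): 
    f=210/np.tan(np.radians(p["vertical_fov"]/2)); return f,p["cx"],p["cy"]
def proj(name,X):
    p=viewer.camera_params(name); f,cx,cy=K(p); c=np.array(p["R"])@np.array(X,float)+np.array(p["t"])
    return cx+f*c[0]/c[2], cy+f*c[1]/c[2]
def unproj(name,u,v,z):
    p=viewer.camera_params(name); f,cx,cy=K(p); R=np.array(p["R"]);t=np.array(p["t"])
    o=-R.T@t; d=R.T@np.array([(u-cx)/f,(v-cy)/f,1]); return o+d*(z-o[2])/d[2]
E
python3 - <<'E'
from h import *
np.set_printoptions(precision=3,suppress=True)
o=manip.get_obs(); print(o["clock"],o["position"],o["ee_rot"],o["grip_width"])
for c in ["top","scene"]:
    im=viewer.camera(c); cv2.imwrite(f"pics/{c}0.png",im)
for c in ["top"]:
    for t in ["tray","large_bay","small_bay","tape_measure","marker","dot","sanding_block","spring_clamp"]:
        for d in finder.find_in(c,t)[:3]: print(c,t,np.array(d["position"]),round(d["score"],2),np.array(proj(c,d["position"])))
p=viewer.camera_params("top");print(-np.array(p["R"]).T@p["t"],p["vertical_fov"],np.array(p["R"]))
print(np.array(viewer.camera_params("wrist")["T_tool_cam"]),viewer.camera_params("wrist")["vertical_fov"])
E
```

```text
0.0 [0.144 0.608 0.404] [ 0.116  0.993 -0.001 -0.   ] 1.002541286044785
top tray [ 0.575 -0.267  0.003] 0.78 [374.748 218.187]
top large_bay [ 0.573 -0.267  0.004] 0.83 [375.186 219.014]
top small_bay [ 0.577 -0.266  0.005] 0.77 [374.659 217.368]
top tape_measure [0.434 0.28  0.056] 0.8 [176.217 265.291]
top marker [0.625 0.158 0.017] 0.7 [225.567 197.028]
top dot [0.559 0.037 0.052] 0.79 [267.832 221.037]
top dot [0.462 0.164 0.051] 0.77 [220.099 255.726]
top dot [0.473 0.074 0.051] 0.58 [253.481 252.188]
top sanding_block [0.734 0.021 0.021] 0.72 [275.257 159.45 ]
top spring_clamp [0.642 0.335 0.021] 0.67 [161.96  189.074]
[0.519 0.018 1.232] 51.72141851940469 [[ 0.022 -1.     0.017]
 [-0.998 -0.023 -0.061]
 [ 0.062 -0.016 -0.998]]
[[-0.    -0.947 -0.32   0.082]
 [ 1.     0.    -0.001 -0.001]
 [ 0.001 -0.32   0.947  0.031]
 [ 0.     0.     0.     1.   ]] 68.8167824152446
```

View pics/top0.png

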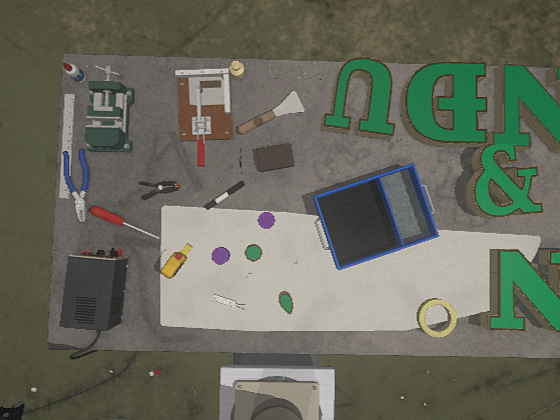

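View pics/scene0.png

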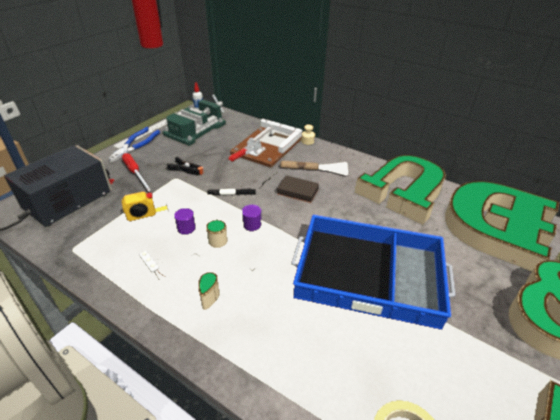

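Top view: the only green-topped round dot is at about (253,252), with purple look-alikes at (220,255) and (266,220). The tape is at (174,261) with its blade to the upper right, the marker runs (206,208)–(243,182), and the tray's black large bay is on the left with the grey small bay on the right. The green piece at (286,300) isn't round.

```bash
cat > m.py <<'E'
from h import *
np.set_printoptions(precision=3,suppress=True)
im=cv2.imread("pics/top0.png"); hsv=cv2.cvtColor(im,cv2.COLOR_BGR2HSV)
def seg(lo,hi,box):
    m=cv2.inRange(hsv,np.array(lo),np.array(hi)); k=np.zeros_like(m); x0,y0,x1,y1=box; k[y0:y1,x0:x1]=m[y0:y1,x0:x1]; return k
def rect(m): 
    r=cv2.minAreaRect(cv2.findNonZero(m)); return cv2.boxPoints(r)
ov=cv2.resize(im,None,fx=4,fy=4,interpolation=cv2.INTER_CUBIC)
for n,lo,hi,box,z in [("tray",(105,120,60),(130,255,255),(300,150,450,280),.05),
  ("marker_dark",(0,0,0),(180,255,60),(200,178,248,212),.009),("tape",(15,120,100),(35,255,255),(150,235,200,285),.05),
  ("dot",(55,80,50),(85,255,255),(240,240,268,266),.049)]:
    b=rect(seg(lo,hi,box)); W=np.array([unproj("top",u,v,z)[:2] for u,v in b])
    e=[W[1]-W[0],W[2]-W[1]]; print(n,b.mean(0),"c",W.mean(0),"len",[np.linalg.norm(q) for q in e],"ang",[np.degrees(np.arctan2(q[1],q[0])) for q in e])
    cv2.polylines(ov,[(b*4+2).astype(int)],True,(0,0,255),1)
a=ov[640:1160,600:1100]; t=ov[600:1120,1200:1800]
cv2.imwrite("pics/ov.png",np.hstack([cv2.resize(a,(400,416)),cv2.resize(t,(400,347)) if 0 else cv2.copyMakeBorder(cv2.resize(t,(400,347)),0,69,0,0,0)]))
E
python3 m.py
```

```text
tray [375.5 216. ] c [ 0.58  -0.258] len [np.float64(0.2957736329613798), np.float64(0.21440844759254626)] ang [np.float64(-70.21880082480573), np.float64(-161.3268239120588)]
marker_dark [224.506 194.97 ] c [0.631 0.162] len [np.float64(0.12585109767371858), np.float64(0.013361710090813418)] ang [np.float64(-53.98185895168939), np.float64(-144.30852095159193)]
tape [176.24 260.18] c [0.447 0.282] len [np.float64(0.10357719137795642), np.float64(0.03750051719077043)] ang [np.float64(-35.073216826030134), np.float64(-125.37854497712445)]
dot [252.8 252.4] c [0.473 0.076] len [np.float64(0.036239157103478935), np.float64(0.036475522404332446)] ang [np.float64(-25.15466919677516), np.float64(-115.23944183953655)]
```

View pics/ov.png

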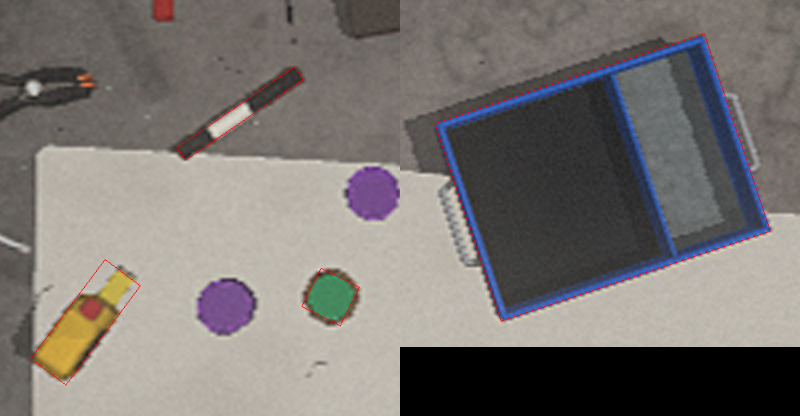

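```bash
cat >> h.py <<'E'
from scipy.spatial.transform import Rotation as Ro
def go(*goals):
    """goals: (x,y,z of grasp point, closing angle deg, step mm); prints rows"""
    o=manip.get_obs(); p=np.array(o["position"],float); Rm=Ro.from_quat(o["ee_rot"]).as_matrix(); a=np.degrees(np.arctan2(Rm[1,1],Rm[0,1]))
    print("clock",round(o["clock"],2),"grasp pt",(p-[0,0,.155]).round(4),"close ang",round(a,1),"tilt",Rm[2,:2].round(3),"q",np.round(o["joint_pos"],2),"w",round(o["grip_width"],3),"F",np.round(o["ft_force"],1),round(o["grasp_force"],1))
    for x,y,z,c,st in goals:
        g=np.array([x,y,z+.155]); d=(c-a+90)%180-90; n=max(int(np.ceil(np.linalg.norm(g-p)*1000/st)),int(np.ceil(abs(np.radians(d))/.13)),1)
        s=round(-np.radians(d)/n,3); rows=[]
        for i in range(n):
            t=np.radians(a); Y=np.array([np.cos(t),np.sin(t),0]); Z=np.array([0,0,-1.]); X=np.cross(Y,Z)
            w=(g-p)/(n-i)*1000; r=[round(float(w@v)) for v in (X,Y,Z)] if 1 else 0
            p=p+(r[0]*X+r[1]*Y+r[2]*Z)/1000; a-=np.degrees(s); rows.append((r,s))
        for i in range(0,n,5): print("  call",rows[i:i+5])
        print("  ->",(p-[0,0,.155]).round(4),round(a,1))
def wpix(X,o=None):
    o=o or manip.get_obs(); T=np.eye(4);T[:3,:3]=Ro.from_quat(o["ee_rot"]).as_matrix();T[:3,3]=o["position"]
    q=viewer.camera_params("wrist"); f,cx,cy=K(q); C=np.linalg.inv(T@np.array(q["T_tool_cam"]))@np.append(X,1); return cx+f*C[0]/C[2],cy+f*C[1]/C[2]
def wun(u,v,z,o):
    T=np.eye(4);T[:3,:3]=Ro.from_quat(o["ee_rot"]).as_matrix();T[:3,3]=o["position"]
    q=viewer.camera_params("wrist"); f,cx,cy=K(q); M=T@np.array(q["T_tool_cam"]); d=M[:3,:3]@np.array([(u-cx)/f,(v-cy)/f,1]); s=M[:3,3]; return s+d*(z-s[2])/d[2]
E
python3 -c "
from h import *
go((.435,.291,.18,55,42))"
```

```text
clock 0.5 grasp pt [0.1442 0.6081 0.2497] close ang 76.7 tilt [0. 0.] q [-1.36  0.33 -0.06  1.46  0.02  1.35 -0.09] w 0.999 F [0.3 0.3 0.4] 0.0
  call [([-32, -22, 6], np.float64(0.034)), ([-33, -21, 6], np.float64(0.034)), ([-34, -20, 6], np.float64(0.034)), ([-34, -18, 6], np.float64(0.034)), ([-35, -17, 7], np.float64(0.034))]
  call [([-36, -16, 6], np.float64(0.034)), ([-36, -15, 7], np.float64(0.034)), ([-37, -14, 6], np.float64(0.034)), ([-37, -12, 7], np.float64(0.034)), ([-38, -11, 6], np.float64(0.034))]
  call [([-38, -11, 7], np.float64(0.034))]
  -> [0.4351 0.2905 0.1797] 55.2
```

Request:
arm_command:
  plan:
    - {"dp":[-32,-22,6],"spin":0.034}
    - {"dp":[-33,-21,6],"spin":0.034}
    - {"dp":[-34,-20,6],"spin":0.034}
    - {"dp":[-34,-18,6],"spin":0.034}
    - {"dp":[-35,-17,7],"spin":0.034}
  grip: -1

```text
clock: 1.0
position: [0.2767, 0.4633, 0.3738]
ee_rot: [0.201, 0.98, 0.0, 0.0]
ft_force: [0.4, 0.4, -0.2]
grip_width: 1.003
grasp_force: 0.0
```

Request:
arm_command:
  plan:
    - {"dp":[-36,-16,6],"spin":0.034}
    - {"dp":[-36,-15,7],"spin":0.034}
    - {"dp":[-37,-14,6],"spin":0.034}
    - {"dp":[-37,-12,7],"spin":0.034}
    - {"dp":[-38,-11,6],"spin":0.034}

```text
clock: 1.5
position: [0.4099, 0.3191, 0.3417]
ee_rot: [0.283, 0.959, 0.0, 0.0]
ft_force: [1.0, 0.4, -0.8]
grip_width: 1.002
grasp_force: 0.0
```

Request:
arm_command:
  plan:
    - {"dp":[-38,-11,7],"spin":0.034}
    - {"dp":[0,0,0]}
    - {"dp":[0,0,0]}
    - {"dp":[0,0,0]}

```text
invalid input at $.plan[1]: expected keys dp, spin
```

Run:
```python
from h import *
o=manip.get_obs(); im=viewer.camera("wrist"); go()
y=np.array([np.cos(np.radians(145)),np.sin(np.radians(145))]);x=np.array([y[1],-y[0]])
m=np.array([.447,.282])
for d in finder.find_in("wrist","tape_measure")[:2]: print(d)
pts=[m+y*b+x*a for a,b in [(-.017,-.021),(.017,-.021),(.017,.051),(-.017,.051)]]
cv2.imwrite("pics/w1raw.png",im)
cv2.polylines(im,[np.array([wpix([*p,.062],o) for p in pts]).astype(int)],True,(0,0,255),1)
cv2.polylines(im,[np.array([wpix([*p,.0],o) for p in pts]).astype(int)],True,(0,255,0),1)
cv2.imwrite("pics/w1.png",im)
```

```text
clock 1.55 grasp pt [0.4143 0.3133 0.1858] close ang 56.6 tilt [-0.003 -0.001] q [-0.94  0.14  0.22  1.83 -0.03  1.17  0.28] w 1.001 F [ 4.3 -5.6 -0.8] 0.0
{'position': [0.4191, 0.3031, 0.064], 'score': 0.83}
```

View pics/w1.png

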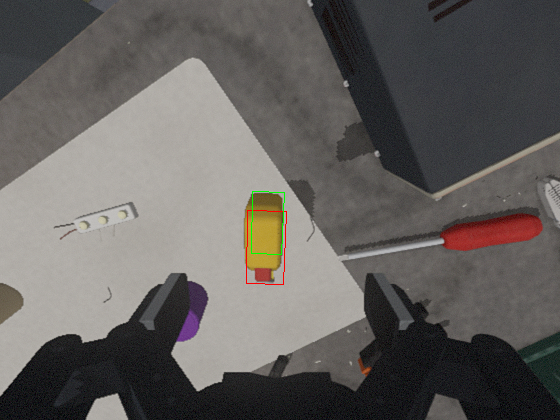

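The wrist view confirms the tape: its case is at about (245–283, 193–269), matching the predicted outline within a few mm, blade end toward the gripper side. I'll finish the approach and settle.

```bash
python3 -c "
from h import *
go((.435,.291,.1,55,42),(.435,.291,.034,55,25))"
```

```text
clock 1.6 grasp pt [0.4125 0.3156 0.1862] close ang 56.7 tilt [-0.002 -0.001] q [-0.94  0.14  0.21  1.83 -0.03  1.17  0.28] w 1.001 F [0.7 0.4 0.2] 0.0
  call [([-11, -3, 29], np.float64(0.01)), ([-11, -2, 29], np.float64(0.01)), ([-10, -3, 28], np.float64(0.01))]
  -> [0.4346 0.2911 0.1002] 54.9
  call [([0, 0, 22], np.float64(-0.0)), ([0, 0, 22], np.float64(-0.0)), ([0, 0, 22], np.float64(-0.0))]
  -> [0.4346 0.2911 0.0342] 54.9
```

Request:
arm_command:
  plan:
    - {"dp":[-11,-3,29],"spin":0.01}
    - {"dp":[-11,-2,29],"spin":0.01}
    - {"dp":[-10,-3,28],"spin":0.01}
    - {"dp":[0,0,0],"spin":0}
    - {"dp":[0,0,0],"spin":0}

```text
clock: 2.1
position: [0.4313, 0.2966, 0.2563]
ee_rot: [0.297, 0.955, -0.0, -0.0]
ft_force: [-0.1, -0.8, 0.6]
grip_width: 1.0
grasp_force: 0.0
```

Request:
arm_command:
  plan:
    - {"dp":[0,0,22],"spin":0}
    - {"dp":[0,0,22],"spin":0}
    - {"dp":[0,0,22],"spin":0}
    - {"dp":[0,0,0],"spin":0}

```text
clock: 2.5
position: [0.4306, 0.2968, 0.1892]
ee_rot: [0.296, 0.955, -0.001, -0.001]
ft_force: [-0.4, 0.0, 0.4]
grip_width: 1.006
grasp_force: 0.0
```

Request:
arm_command:
  plan:
    - {"dp":[0,0,0],"spin":0}
    - {"dp":[0,0,0],"spin":0}
    - {"dp":[0,0,0],"spin":0}
    - {"dp":[0,0,0],"spin":0}
    - {"dp":[0,0,0],"spin":0}
  grip: 1
  newtons: 40

```text
clock: 3.0
position: [0.4317, 0.2963, 0.1908]
ee_rot: [0.297, 0.955, 0.001, 0.0]
ft_force: [-1.7, -1.5, 6.6]
grip_width: 0.395
grasp_force: 43.7
```

Request:
arm_command:
  plan:
    - {"dp":[0,0,0],"spin":0}
    - {"dp":[0,0,0],"spin":0}
    - {"dp":[0,0,0],"spin":0}
    - {"dp":[0,0,-5],"spin":0}
    - {"dp":[0,0,-20],"spin":0}

```text
clock: 3.5
position: [0.4306, 0.2955, 0.2135]
ee_rot: [0.297, 0.955, -0.002, -0.001]
ft_force: [0.5, -0.3, -2.1]
grip_width: 0.393
grasp_force: 42.5
```

Request:
arm_command:
  plan:
    - {"dp":[0,0,-35],"spin":0}
    - {"dp":[0,0,-35],"spin":0}
    - {"dp":[0,0,-30],"spin":0}
    - {"dp":[0,0,0],"spin":0}
    - {"dp":[0,0,0],"spin":0}

```text
clock: 4.0
position: [0.4312, 0.296, 0.3148]
ee_rot: [0.297, 0.955, 0.0, 0.0]
ft_force: [-0.8, -0.3, -3.8]
grip_width: 0.393
grasp_force: 42.8
```

```bash
python3 -c "
from h import *
go((.597,-.243,.16,-70.8,42))" | sed 's/np.float64//g'
```

```text
clock 4.0 grasp pt [0.4312 0.296  0.1598] close ang 55.5 tilt [0.    0.001] q [-0.9   0.18  0.24  1.86 -0.05  1.11  0.32] w 0.393 F [-0.8 -0.3 -3.8] 42.8
  call [([-32, -25, 0], (-0.067)), ([-30, -27, 0], (-0.067)), ([-28, -29, 0], (-0.067)), ([-26, -31, 0], (-0.067)), ([-24, -32, 0], (-0.067))]
  call [([-22, -34, 0], (-0.067)), ([-19, -35, 0], (-0.067)), ([-17, -37, 0], (-0.067)), ([-14, -38, 0], (-0.067)), ([-12, -38, 0], (-0.067))]
  call [([-9, -39, 0], (-0.067)), ([-6, -40, 0], (-0.067)), ([-4, -40, 0], (-0.067)), ([-1, -40, 0], (-0.067))]
  -> [ 0.5969 -0.2429  0.1598] 109.2
```

```bash
sed -i 's/d=(c-a+90)%180-90/d=(c-a+180)%360-180/; s/rows.append((r,s))/rows.append((r,float(s)))/' h.py; python3 -c "
from h import *
go((.597,-.243,.16,-70.8,42))"
```

```text
clock 4.0 grasp pt [0.4312 0.296  0.1598] close ang 55.5 tilt [0.    0.001] q [-0.9   0.18  0.24  1.86 -0.05  1.11  0.32] w 0.393 F [-0.8 -0.3 -3.8] 42.8
  call [([-26, -21, 0], 0.13), ([-28, -17, 0], 0.13), ([-30, -13, 0], 0.13), ([-32, -9, 0], 0.13), ([-33, -5, 0], 0.13)]
  call [([-33, -1, 0], 0.13), ([-33, 4, 0], 0.13), ([-32, 8, 0], 0.13), ([-31, 12, 0], 0.13), ([-29, 16, 0], 0.13)]
  call [([-27, 20, 0], 0.13), ([-24, 23, 0], 0.13), ([-21, 26, 0], 0.13), ([-17, 28, 0], 0.13), ([-14, 30, 0], 0.13)]
  call [([-10, 32, 0], 0.13), ([-5, 33, 0], 0.13)]
  -> [ 0.5969 -0.2432  0.1598] -71.2
```

Request:
arm_command:
  plan:
    - {"dp":[-26,-21,0],"spin":0.13}
    - {"dp":[-28,-17,0],"spin":0.13}
    - {"dp":[-30,-13,0],"spin":0.13}
    - {"dp":[-32,-9,0],"spin":0.13}
    - {"dp":[-33,-5,0],"spin":0.13}

```text
clock: 4.5
position: [0.4793, 0.1363, 0.313]
ee_rot: [0.588, 0.809, -0.001, -0.001]
ft_force: [1.1, -0.5, -2.3]
grip_width: 0.393
grasp_force: 42.5
```

Request:
arm_command:
  plan:
    - {"dp":[-33,-1,0],"spin":0.13}
    - {"dp":[-33,4,0],"spin":0.13}
    - {"dp":[-32,8,0],"spin":0.13}
    - {"dp":[-31,12,0],"spin":0.13}
    - {"dp":[-29,16,0],"spin":0.13}

```text
clock: 5.0
position: [0.5282, -0.0217, 0.313]
ee_rot: [0.816, 0.578, -0.001, -0.001]
ft_force: [0.5, -0.3, -3.1]
grip_width: 0.393
grasp_force: 42.5
```

Request:
arm_command:
  plan:
    - {"dp":[-27,20,0],"spin":0.13}
    - {"dp":[-24,23,0],"spin":0.13}
    - {"dp":[-21,26,0],"spin":0.13}
    - {"dp":[-17,28,0],"spin":0.13}
    - {"dp":[-14,30,0],"spin":0.13}

```text
clock: 5.5
position: [0.5773, -0.1802, 0.3128]
ee_rot: [0.958, 0.288, -0.001, -0.0]
ft_force: [0.6, 0.5, -2.7]
grip_width: 0.392
grasp_force: 42.5
```

Request:
arm_command:
  plan:
    - {"dp":[-10,32,0],"spin":0.13}
    - {"dp":[-5,33,0],"spin":0.13}
    - {"dp":[0,0,0],"spin":0}
    - {"dp":[0,0,0],"spin":0}
    - {"dp":[0,0,0],"spin":0}

```text
clock: 6.0
position: [0.597, -0.2421, 0.3133]
ee_rot: [0.986, 0.165, -0.001, -0.001]
ft_force: [-0.3, 1.1, -2.2]
grip_width: 0.394
grasp_force: 42.7
```

```bash
cat > tr.py <<'E'
from h import *
C=np.array([.580,-.258]); th=np.radians(19.2); ex=np.array([np.cos(th),np.sin(th)]); ey=np.array([-ex[1],ex[0]])
def T(x,y): return C+x*ex+y*ey
def drawtray(im,o):
    for pts,z in [([(-.105,-.145),(.105,-.145),(.105,.145),(-.105,.145)],.05),([(-.1,-.0425),(.1,-.0425),(.1,.14),(-.1,.14)],.006),([(-.1,-.14),(.1,-.14),(.1,-.0475),(-.1,-.0475)],.006)]:
        cv2.polylines(im,[np.array([wpix([*T(*p),z],o) for p in pts]).astype(int)],True,(0,0,255),1)
E
python3 - <<'E'
from tr import *
o=manip.get_obs(); im=viewer.camera("wrist"); drawtray(im,o); cv2.imwrite("pics/w2.png",im); go((*T(.021,.009),.1,-70.8,30))
E
```

```text
clock 6.05 grasp pt [ 0.5971 -0.2419  0.1587] close ang -71.0 tilt [-0.001 -0.001] q [-0.26  0.54  0.79  1.55 -0.4   1.22 -0.64] w 0.394 F [ 0.2 -1.1 -2.6] 42.7
  call [([0, 0, 29], -0.002), ([0, 1, 30], -0.002)]
  -> [ 0.5974 -0.2429  0.0997] -70.8
```

View pics/w2.png

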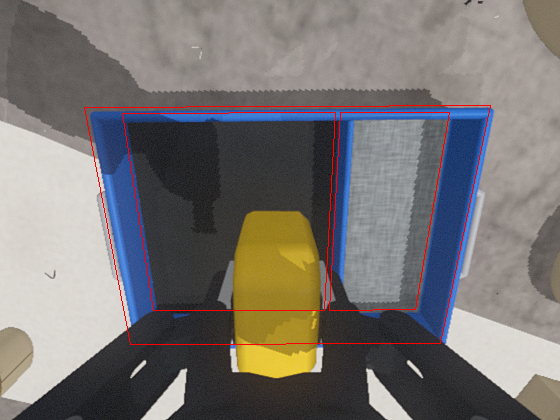

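The predicted tray outline sits about 6 px left of the real one (the partition is at 345 rather than 338), so I shift the tray estimate ~4.5 mm toward -y. The tape hangs over the large bay, clear of the partition.

```bash
sed -i 's/C=np.array(\[.580,-.258\])/C=np.array([.580,-.2625])/' tr.py
python3 - <<'E'
from tr import *
go((*T(.02,.010),.08,-70.8,30),(*T(.02,.010),.045,-70.8,12))
E
```

```text
clock 6.05 grasp pt [ 0.5971 -0.2419  0.1587] close ang -71.0 tilt [-0.001 -0.001] q [-0.26  0.54  0.79  1.55 -0.4   1.22 -0.64] w 0.394 F [ 0.2 -1.1 -2.6] 42.7
  call [([-1, 1, 26], -0.001), ([-1, 1, 26], -0.001), ([-1, 2, 27], -0.001)]
  -> [ 0.5956 -0.2467  0.0797] -70.9
  call [([0, 0, 12], -0.0), ([0, 0, 11], -0.0), ([0, 0, 12], -0.0)]
  -> [ 0.5956 -0.2467  0.0447] -70.9
```

Request:
arm_command:
  plan:
    - {"dp":[-1,1,26],"spin":0}
    - {"dp":[-1,1,26],"spin":0}
    - {"dp":[-1,2,26],"spin":0}
    - {"dp":[0,0,0],"spin":0}
    - {"dp":[0,0,0],"spin":0}

```text
clock: 6.55
position: [0.5957, -0.2472, 0.2371]
ee_rot: [0.986, 0.164, -0.0, -0.0]
ft_force: [0.4, 0.8, -2.0]
grip_width: 0.394
grasp_force: 42.5
```

Request:
arm_command:
  plan:
    - {"dp":[0,0,11],"spin":0}
    - {"dp":[0,0,11],"spin":0}
    - {"dp":[0,0,11],"spin":0}
    - {"dp":[0,0,0],"spin":0}
    - {"dp":[0,0,0],"spin":0}

```text
clock: 7.05
position: [0.5955, -0.2479, 0.2034]
ee_rot: [0.987, 0.164, -0.0, -0.0]
ft_force: [-0.2, -0.8, -2.1]
grip_width: 0.391
grasp_force: 42.6
```

Request:
arm_command:
  plan:
    - {"dp":[0,0,1],"spin":0}
    - {"dp":[0,0,1],"spin":0}
    - {"dp":[0,0,0],"spin":0}
    - {"dp":[0,0,0],"spin":0}

```text
clock: 7.45
position: [0.5956, -0.2479, 0.2018]
ee_rot: [0.987, 0.164, 0.0, -0.0]
ft_force: [-0.7, -0.6, -3.4]
grip_width: 0.391
grasp_force: 42.6
```

Request:
arm_command:
  plan:
    - {"dp":[0,0,1],"spin":0}
    - {"dp":[0,0,1],"spin":0}
    - {"dp":[0,0,1],"spin":0}
    - {"dp":[0,0,0],"spin":0}
    - {"dp":[0,0,0],"spin":0}

```text
clock: 7.95
position: [0.5955, -0.2479, 0.1986]
ee_rot: [0.987, 0.164, -0.0, -0.0]
ft_force: [-0.3, 0.2, -3.1]
grip_width: 0.401
grasp_force: 42.6
```

Request:
arm_command:
  plan:
    - {"dp":[0,0,1],"spin":0}
    - {"dp":[0,0,0],"spin":0}
    - {"dp":[0,0,0],"spin":0}

```text
clock: 8.25
position: [0.5955, -0.2479, 0.1976]
ee_rot: [0.987, 0.164, -0.0, -0.0]
ft_force: [-0.1, -0.3, -1.8]
grip_width: 0.395
grasp_force: 42.6
```

Request:
arm_command:
  plan:
    - {"dp":[0,0,1],"spin":0}
    - {"dp":[0,0,0],"spin":0}
    - {"dp":[0,0,0],"spin":0}

```text
clock: 8.55
position: [0.5956, -0.248, 0.197]
ee_rot: [0.987, 0.164, 0.0, 0.0]
ft_force: [-0.9, -0.1, 2.1]
grip_width: 0.395
grasp_force: 43.1
```

Request:
arm_command:
  plan:
    - {"dp":[0,0,0],"spin":0}
    - {"dp":[0,0,0],"spin":0}
    - {"dp":[0,0,0],"spin":0}
    - {"dp":[0,0,0],"spin":0}
  grip: -0.25

```text
clock: 8.95
position: [0.5956, -0.2479, 0.1967]
ee_rot: [0.987, 0.164, 0.0, -0.0]
ft_force: [-0.7, 0.1, -0.9]
grip_width: 0.622
grasp_force: 0.0
```

Request:
arm_command:
  plan:
    - {"dp":[0,0,-15],"spin":0}
    - {"dp":[0,0,-25],"spin":0}
    - {"dp":[0,0,-35],"spin":0}
    - {"dp":[0,0,-35],"spin":0}
    - {"dp":[0,0,0],"spin":0}

```text
clock: 9.45
position: [0.5964, -0.2492, 0.3129]
ee_rot: [0.987, 0.163, 0.004, 0.002]
ft_force: [1.0, -0.5, -0.1]
grip_width: 0.628
grasp_force: 0.0
```

Run:
```python
from h import *
im=viewer.camera("wrist"); cv2.imwrite("pics/w3.png",im)
for d in finder.find_in("wrist","tape_measure")[:2]: print(d)
go((.629,.160,.18,36,45))
```

```text
{'position': [0.5996, -0.2411, 0.0708], 'score': 0.59}
clock 9.55 grasp pt [ 0.5956 -0.2481  0.1533] close ang -71.2 tilt [0.002 0.001] q [-0.25  0.54  0.79  1.56 -0.41  1.21 -0.63] w 0.625 F [-0.3  0.4  0.3] 0.0
  call [([11, -25, -2], -0.125), ([14, -23, -2], -0.125), ([17, -22, -2], -0.125), ([19, -19, -2], -0.125), ([22, -17, -2], -0.125)]
  call [([23, -14, -2], -0.125), ([25, -11, -2], -0.125), ([26, -8, -2], -0.125), ([27, -4, -2], -0.125), ([27, -1, -1], -0.125)]
  call [([27, 2, -2], -0.125), ([27, 6, -1], -0.125), ([26, 9, -2], -0.125), ([24, 12, -1], -0.125), ([23, 16, -2], -0.125)]
  -> [0.629  0.1601 0.1803] 36.3
```

Request:
arm_command:
  plan:
    - {"dp":[11,-25,-2],"spin":-0.125}
    - {"dp":[14,-23,-2],"spin":-0.125}
    - {"dp":[17,-22,-2],"spin":-0.125}
    - {"dp":[19,-19,-2],"spin":-0.125}
    - {"dp":[22,-17,-2],"spin":-0.125}

```text
clock: 10.05
position: [0.6067, -0.1105, 0.3159]
ee_rot: [0.887, 0.461, -0.001, -0.0]
ft_force: [0.2, -0.7, 0.3]
grip_width: 0.624
grasp_force: 0.0
```

Request:
arm_command:
  plan:
    - {"dp":[23,-14,-2],"spin":-0.125}
    - {"dp":[25,-11,-2],"spin":-0.125}
    - {"dp":[26,-8,-2],"spin":-0.125}
    - {"dp":[27,-4,-2],"spin":-0.125}
    - {"dp":[27,-1,-1],"spin":-0.125}

```text
clock: 10.55
position: [0.6174, 0.0248, 0.3249]
ee_rot: [0.702, 0.712, -0.001, -0.0]
ft_force: [1.2, -1.1, -0.5]
grip_width: 0.623
grasp_force: 0.0
```

Request:
arm_command:
  plan:
    - {"dp":[27,2,-2],"spin":-0.125}
    - {"dp":[27,6,-1],"spin":-0.125}
    - {"dp":[26,9,-2],"spin":-0.125}
    - {"dp":[24,12,-1],"spin":-0.125}
    - {"dp":[23,16,-2],"spin":-0.125}

```text
clock: 11.05
position: [0.6285, 0.1612, 0.3327]
ee_rot: [0.45, 0.893, -0.001, -0.001]
ft_force: [1.4, 0.6, 0.2]
grip_width: 0.627
grasp_force: 0.0
```

Request:
arm_command:
  plan:
    - {"dp":[0,0,0],"spin":0}
    - {"dp":[0,0,0],"spin":0}
    - {"dp":[0,0,0],"spin":0}

```text
clock: 11.35
position: [0.6288, 0.1589, 0.3331]
ee_rot: [0.453, 0.891, -0.001, -0.0]
ft_force: [0.1, 0.2, -0.1]
grip_width: 0.625
grasp_force: 0.0
```

Run:
```python
from h import *
o=manip.get_obs(); im=viewer.camera("wrist"); go()
for d in finder.find_in("wrist","marker")[:2]: print(d)
m=cv2.imread  and cv2.inRange(cv2.cvtColor(im,cv2.COLOR_BGR2GRAY),0,55)
n,l,s,c=cv2.connectedComponentsWithStats(m)
for i in range(1,n):
    if s[i,4]>150: print(s[i],c[i])
a=np.radians(126); u=np.array([np.cos(a),np.sin(a)]); v=np.array([u[1],-u[0]]); M=np.array([.630,.161])
P=[M+u*p+v*q for p,q in [(-.065,-.009),(.065,-.009),(.065,.009),(-.065,.009)]]
cv2.polylines(im,[np.array([wpix([*p,.009],o) for p in P]).astype(int)],True,(0,0,255),1)
cv2.imwrite("pics/w4.png",im)
```

```text
clock 11.4 grasp pt [0.6289 0.1588 0.1783] close ang 36.1 tilt [-0.    -0.001] q [-0.58  0.44  0.35  1.5  -0.15  1.23  0.42] w 0.623 F [-1.   0.6 -0.3] 0.0
{'position': [0.6216, 0.1642, 0.0138], 'score': 0.72}
[ 375    0  104  100 3216] [417.17754975  47.18936567]
[442 179  44  48 258] [464.51162791 200.55426357]
[270 208  14  49 565] [276.60530973 233.37876106]
[387 240  46  52 282] [408.46453901 265.69503546]
[    0   264   560   156 41595] [259.82865729 370.49210242]
[243 298  84  71 844] [286.06753555 319.69312796]
```

View pics/w4.png

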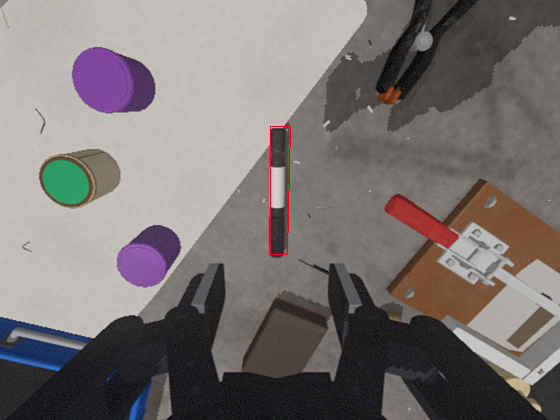

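The marker is at (278,190), spanning rows 127–255, within about 1.5 px of the prediction. The green dot with its purple neighbours is at left.

Run:
```python
from h import *
go((.629,.160,.06,36,30),(.629,.160,.023,36,15))
```

```text
clock 11.45 grasp pt [0.6289 0.1589 0.1785] close ang 36.1 tilt [-0.    -0.001] q [-0.58  0.44  0.35  1.5  -0.15  1.23  0.42] w 0.62 F [ 1.6 -1.  -0.2] 0.0
  call [([0, 0, 30], 0.001), ([0, 0, 29], 0.001), ([0, 0, 30], 0.001), ([1, 1, 29], 0.001)]
  -> [0.6291 0.1602 0.0605] 35.9
  call [([0, 0, 12], -0.001), ([0, 0, 13], -0.001), ([0, 0, 12], -0.001)]
  -> [0.6291 0.1602 0.0235] 36.1
```

Request:
arm_command:
  plan:
    - {"dp":[0,0,30],"spin":0}
    - {"dp":[0,0,29],"spin":0}
    - {"dp":[0,0,30],"spin":0}
    - {"dp":[1,1,29],"spin":0}
    - {"dp":[0,0,0],"spin":0}

```text
clock: 11.95
position: [0.6275, 0.1607, 0.2117]
ee_rot: [0.452, 0.892, -0.003, -0.002]
ft_force: [-0.3, 0.4, -0.2]
grip_width: 0.626
grasp_force: 0.0
```

Request:
arm_command:
  plan:
    - {"dp":[0,0,12],"spin":0}
    - {"dp":[0,0,13],"spin":0}
    - {"dp":[0,0,12],"spin":0}
    - {"dp":[0,0,0],"spin":0}
    - {"dp":[0,0,0],"spin":0}

```text
clock: 12.45
position: [0.6292, 0.1616, 0.1788]
ee_rot: [0.452, 0.892, -0.0, -0.0]
ft_force: [0.0, 0.8, -0.8]
grip_width: 0.627
grasp_force: 0.0
```

Request:
arm_command:
  plan:
    - {"dp":[0,0,3],"spin":0}
    - {"dp":[0,0,0],"spin":0}
    - {"dp":[0,0,0],"spin":0}

```text
clock: 12.75
position: [0.6292, 0.1617, 0.176]
ee_rot: [0.452, 0.892, 0.0, 0.0]
ft_force: [1.0, -0.3, -0.4]
grip_width: 0.625
grasp_force: 0.0
```

Request:
arm_command:
  plan:
    - {"dp":[0,0,0],"spin":0}
    - {"dp":[0,0,0],"spin":0}
    - {"dp":[0,0,0],"spin":0}
    - {"dp":[0,0,0],"spin":0}
    - {"dp":[0,0,0],"spin":0}
  grip: 1
  newtons: 25

```text
clock: 13.25
position: [0.6292, 0.1617, 0.1759]
ee_rot: [0.452, 0.892, 0.0, 0.0]
ft_force: [-1.2, 0.1, 2.4]
grip_width: 0.201
grasp_force: 25.6
```

Request:
arm_command:
  plan:
    - {"dp":[0,0,0],"spin":0}
    - {"dp":[0,0,0],"spin":0}

```text
clock: 13.45
position: [0.6292, 0.1617, 0.1759]
ee_rot: [0.452, 0.892, 0.0, 0.0]
ft_force: [-1.3, -0.1, 3.4]
grip_width: 0.201
grasp_force: 25.7
```

Request:
arm_command:
  plan:
    - {"dp":[0,0,-10],"spin":0}
    - {"dp":[0,0,-30],"spin":0}
    - {"dp":[0,0,-45],"spin":0}
    - {"dp":[0,0,-45],"spin":0}
    - {"dp":[0,0,0],"spin":0}

```text
clock: 13.95
position: [0.6308, 0.1616, 0.3134]
ee_rot: [0.452, 0.892, 0.004, 0.004]
ft_force: [1.0, -0.6, -0.0]
grip_width: 0.204
grasp_force: 25.4
```

Run:
```python
from tr import *
go((*T(0,.092),.15,-70.8,42))
```

```text
clock 13.95 grasp pt [0.6308 0.1616 0.1584] close ang 36.2 tilt [-0.003  0.01 ] q [-0.58  0.46  0.34  1.52 -0.16  1.18  0.42] w 0.204 F [ 1.  -0.6 -0. ] 25.4
  call [([-15, -18, 1], 0.125), ([-17, -16, 1], 0.125), ([-19, -13, 0], 0.125), ([-20, -11, 1], 0.125), ([-22, -8, 0], 0.125)]
  call [([-22, -6, 1], 0.125), ([-23, -3, 0], 0.125), ([-23, 0, 1], 0.125), ([-23, 3, 0], 0.125), ([-22, 6, 1], 0.125)]
  call [([-21, 9, 0], 0.125), ([-20, 11, 1], 0.125), ([-19, 14, 0], 0.125), ([-17, 16, 1], 0.125), ([-15, 18, 0], 0.125)]
  -> [ 0.5496 -0.1758  0.1504] -71.2
```

Request:
arm_command:
  plan:
    - {"dp":[-15,-18,0],"spin":0.125}
    - {"dp":[-17,-16,0],"spin":0.125}
    - {"dp":[-19,-13,0],"spin":0.125}
    - {"dp":[-20,-11,0],"spin":0.125}
    - {"dp":[-22,-8,0],"spin":0.125}

```text
clock: 14.45
position: [0.6018, 0.0479, 0.3058]
ee_rot: [0.706, 0.708, 0.0, -0.0]
ft_force: [0.4, 0.6, -1.4]
grip_width: 0.203
grasp_force: 25.4
```

Request:
arm_command:
  plan:
    - {"dp":[-22,-6,0],"spin":0.125}
    - {"dp":[-23,-3,0],"spin":0.125}
    - {"dp":[-23,0,0],"spin":0.125}
    - {"dp":[-23,3,0],"spin":0.125}
    - {"dp":[-22,6,0],"spin":0.125}

```text
clock: 14.95
position: [0.5742, -0.0638, 0.3058]
ee_rot: [0.89, 0.457, 0.0, -0.0]
ft_force: [-0.5, -0.6, -0.1]
grip_width: 0.202
grasp_force: 25.5
```

Request:
arm_command:
  plan:
    - {"dp":[-21,9,0],"spin":0.125}
    - {"dp":[-20,11,0],"spin":0.125}
    - {"dp":[-19,14,0],"spin":0.125}
    - {"dp":[-17,16,0],"spin":0.125}
    - {"dp":[-15,18,0],"spin":0.125}

```text
clock: 15.45
position: [0.5476, -0.1766, 0.3058]
ee_rot: [0.987, 0.161, 0.0, -0.0]
ft_force: [-1.0, -0.5, -1.4]
grip_width: 0.198
grasp_force: 25.5
```

Request:
arm_command:
  plan:
    - {"dp":[0,0,0],"spin":0}
    - {"dp":[0,0,0],"spin":0}
    - {"dp":[0,0,0],"spin":0}

```text
clock: 15.75
position: [0.5483, -0.1748, 0.3056]
ee_rot: [0.986, 0.165, 0.0, -0.0]
ft_force: [0.7, 0.7, -0.2]
grip_width: 0.2
grasp_force: 25.5
```

Run:
```python
from tr import *
o=manip.get_obs(); im=viewer.camera("wrist"); drawtray(im,o); cv2.imwrite("pics/w5.png",im); go((*T(0,.092),.06,-70.8,30),(*T(0,.092),.030,-70.8,10))
```

```text
clock 15.8 grasp pt [ 0.5483 -0.1746  0.1506] close ang -71.0 tilt [ 0.    -0.001] q [-0.43  0.38  0.81  1.75 -0.3   1.14 -0.77] w 0.201 F [ 0.8  0.  -0.7] 25.5
  call [([0, 0, 23], -0.001), ([0, 0, 23], -0.001), ([1, 1, 22], -0.001), ([0, 0, 23], -0.001)]
  -> [ 0.5496 -0.1753  0.0596] -70.8
  call [([0, 0, 10], 0.0), ([0, 0, 10], 0.0), ([0, 0, 10], 0.0)]
  -> [ 0.5496 -0.1753  0.0296] -70.8
```

View pics/w5.png

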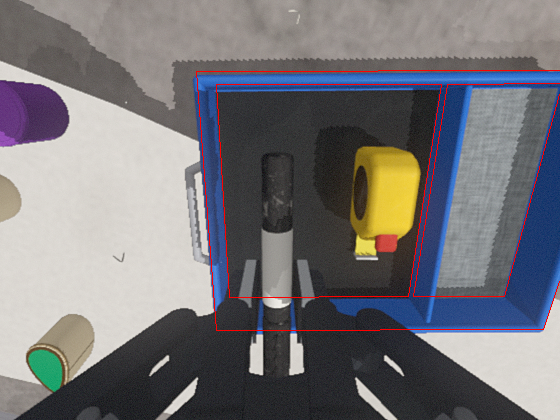

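The tape stands upright in the large bay at (385,195), clear of the partition. The marker is held straight at (277,260), above the free part of the bay.

Request:
arm_command:
  plan:
    - {"dp":[0,0,23],"spin":0}
    - {"dp":[0,0,23],"spin":0}
    - {"dp":[1,1,22],"spin":0}
    - {"dp":[0,0,23],"spin":0}
    - {"dp":[0,0,0],"spin":0}

```text
clock: 16.3
position: [0.5485, -0.175, 0.2121]
ee_rot: [0.986, 0.165, -0.002, -0.001]
ft_force: [-0.7, 0.6, 0.9]
grip_width: 0.201
grasp_force: 25.5
```

Request:
arm_command:
  plan:
    - {"dp":[0,0,10],"spin":0}
    - {"dp":[0,0,10],"spin":0}
    - {"dp":[0,0,9],"spin":0}
    - {"dp":[0,0,0],"spin":0}
    - {"dp":[0,0,0],"spin":0}

```text
clock: 16.8
position: [0.5493, -0.1765, 0.1857]
ee_rot: [0.987, 0.164, -0.0, -0.0]
ft_force: [-0.4, 0.0, 0.1]
grip_width: 0.203
grasp_force: 25.5
```

Request:
arm_command:
  plan:
    - {"dp":[0,0,1],"spin":0}
    - {"dp":[0,0,0],"spin":0}
    - {"dp":[0,0,1],"spin":0}
    - {"dp":[0,0,0],"spin":0}

```text
clock: 17.2
position: [0.5492, -0.1764, 0.1837]
ee_rot: [0.987, 0.164, 0.0, -0.0]
ft_force: [-0.5, 0.7, -0.6]
grip_width: 0.2
grasp_force: 25.5
```

Expected contact is at z ≈ 0.182.

Request:
arm_command:
  plan:
    - {"dp":[0,0,1],"spin":0}
    - {"dp":[0,0,0],"spin":0}
    - {"dp":[0,0,0],"spin":0}

```text
clock: 17.5
position: [0.5492, -0.1764, 0.1826]
ee_rot: [0.987, 0.164, -0.0, -0.0]
ft_force: [-0.4, -1.1, 0.4]
grip_width: 0.199
grasp_force: 25.5
```

Request:
arm_command:
  plan:
    - {"dp":[0,0,1],"spin":0}
    - {"dp":[0,0,0],"spin":0}
    - {"dp":[0,0,0],"spin":0}

```text
clock: 17.8
position: [0.5493, -0.1765, 0.1819]
ee_rot: [0.987, 0.164, 0.0, -0.0]
ft_force: [-0.5, 0.7, 2.8]
grip_width: 0.204
grasp_force: 25.8
```

Request:
arm_command:
  plan:
    - {"dp":[0,0,0],"spin":0}
    - {"dp":[0,0,0],"spin":0}
    - {"dp":[0,0,0],"spin":0}
    - {"dp":[0,0,0],"spin":0}
  grip: 0.1

```text
clock: 18.2
position: [0.5492, -0.1763, 0.1816]
ee_rot: [0.987, 0.164, -0.0, -0.0]
ft_force: [-0.6, -0.5, -0.7]
grip_width: 0.448
grasp_force: 0.0
```

Request:
arm_command:
  plan:
    - {"dp":[0,0,-10],"spin":0}
    - {"dp":[0,0,-20],"spin":0}
    - {"dp":[0,0,-45],"spin":0}
    - {"dp":[0,0,-45],"spin":0}
    - {"dp":[0,0,0],"spin":0}

```text
clock: 18.7
position: [0.5506, -0.1778, 0.3081]
ee_rot: [0.987, 0.163, 0.004, 0.001]
ft_force: [1.3, 0.2, 0.6]
grip_width: 0.449
grasp_force: 0.0
```

Run:
```python
from tr import *
o=manip.get_obs(); im=viewer.camera("wrist"); cv2.imwrite("pics/w6.png",im)
for d in finder.find_in("wrist","marker")[:2]: print(d, wpix(d["position"],o))
for d in finder.find_in("wrist","dot")[:3]: print(d,wpix(d["position"],o))
go((.473,.075,.18,37,42))
```

```text
{'position': [0.5527, -0.1771, 0.019], 'score': 0.58} (np.float64(273.07110478243646), np.float64(207.67738630600508))
{'position': [0.5663, 0.0251, 0.0375], 'score': 0.7} (np.float64(21.13769320007276), np.float64(115.19728076822076))
{'position': [0.4769, 0.053, 0.0084], 'score': 0.64} (np.float64(7.009802000551701), np.float64(202.15533318880657))
clock 18.85 grasp pt [ 0.5491 -0.1762  0.1469] close ang -71.2 tilt [ 0.001 -0.   ] q [-0.43  0.39  0.81  1.75 -0.31  1.13 -0.76] w 0.45 F [-0.9 -0.5 -0.4] 0.0
  call [([1, -17, -2], -0.126), ([3, -17, -2], -0.126), ([5, -17, -2], -0.126), ([7, -16, -2], -0.126), ([9, -15, -2], -0.126)]
  call [([11, -14, -2], -0.126), ([12, -12, -2], -0.126), ([14, -11, -2], -0.126), ([15, -9, -2], -0.126), ([16, -7, -3], -0.126)]
  call [([17, -5, -2], -0.126), ([17, -3, -3], -0.126), ([18, 0, -2], -0.126), ([17, 2, -3], -0.126), ([17, 4, -2], -0.126)]
  -> [0.4732 0.0746 0.1799] 37.1
```

View pics/w6.png

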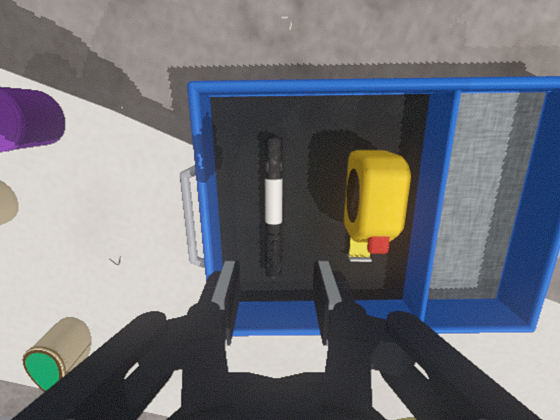

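Marker lies flat at (274,205) and the tape stands at (378,195); both released in the large bay. Now the dot.

Request:
arm_command:
  plan:
    - {"dp":[1,-17,-2],"spin":-0.126}
    - {"dp":[3,-17,-2],"spin":-0.126}
    - {"dp":[5,-17,-2],"spin":-0.126}
    - {"dp":[7,-16,-2],"spin":-0.126}
    - {"dp":[9,-15,-2],"spin":-0.126}
  grip: -0.8

```text
clock: 19.35
position: [0.5239, -0.0922, 0.3106]
ee_rot: [0.886, 0.464, -0.001, -0.0]
ft_force: [-0.6, 0.9, 0.5]
grip_width: 0.903
grasp_force: 0.0
```

Request:
arm_command:
  plan:
    - {"dp":[11,-14,-2],"spin":-0.126}
    - {"dp":[12,-12,-2],"spin":-0.126}
    - {"dp":[14,-11,-2],"spin":-0.126}
    - {"dp":[15,-9,-2],"spin":-0.126}
    - {"dp":[16,-7,-3],"spin":-0.126}

```text
clock: 19.85
position: [0.4979, -0.0087, 0.3215]
ee_rot: [0.699, 0.715, -0.001, -0.001]
ft_force: [0.1, 0.4, -0.1]
grip_width: 0.902
grasp_force: 0.0
```

Request:
arm_command:
  plan:
    - {"dp":[17,-5,-2],"spin":-0.126}
    - {"dp":[17,-3,-3],"spin":-0.126}
    - {"dp":[18,0,-2],"spin":-0.126}
    - {"dp":[17,2,-3],"spin":-0.126}
    - {"dp":[17,4,-2],"spin":-0.126}

```text
clock: 20.35
position: [0.4727, 0.0751, 0.3337]
ee_rot: [0.443, 0.897, -0.001, -0.001]
ft_force: [0.6, 0.3, -0.2]
grip_width: 0.901
grasp_force: 0.0
```

Request:
arm_command:
  plan:
    - {"dp":[0,0,0],"spin":0}
    - {"dp":[0,0,0],"spin":0}
    - {"dp":[0,0,0],"spin":0}

```text
clock: 20.65
position: [0.4734, 0.0736, 0.3341]
ee_rot: [0.447, 0.895, -0.001, -0.0]
ft_force: [-0.9, -0.0, 0.3]
grip_width: 0.902
grasp_force: 0.0
```

Run:
```python
from h import *
o=manip.get_obs(); im=viewer.camera("wrist"); h=cv2.cvtColor(im,cv2.COLOR_BGR2HSV)
m=cv2.inRange(h,(55,80,40),(85,255,255)); n,l,s,c=cv2.connectedComponentsWithStats(m)
for i in range(1,n):
    if s[i,4]>150: print(s[i],c[i],"world",wun(*c[i],.049,o))
for d in finder.find_in("wrist","dot")[:4]: print(d,wpix(d["position"],o))
for dx,col in [((.473,.075),(0,0,255))]:
    for z in (.049,0): cv2.polylines(im,[np.array([wpix([dx[0]+.0235*np.cos(a),dx[1]+.0235*np.sin(a),z],o) for a in np.linspace(0,6.28,40)]).astype(int)],True,col,1)
cv2.imwrite("pics/w7.png",im); go((.473,.075,.08,37,30),(.473,.075,.030,37,18))
```

```text
[  54  186   60   33 1374] [ 87.13901019 200.60480349] world [ 0.33776911 -0.02008399  0.049     ]
[ 252  186   44   43 1458] [273.6776406  207.01234568] world [0.47001484 0.07222836 0.049     ]
{'position': [0.5537, 0.0507, 0.0494], 'score': 0.93} (np.float64(331.3510605527701), np.float64(275.7884042203656))
{'position': [0.4691, 0.075, 0.0512], 'score': 0.8} (np.float64(274.7332987840064), np.float64(204.71705990841286))
{'position': [0.4578, 0.1638, 0.051], 'score': 0.74} (np.float64(331.5524616411862), np.float64(109.1621884997947))
clock 20.75 grasp pt [0.4735 0.0736 0.1794] close ang 37.0 tilt [ 0.    -0.001] q [-0.69  0.05  0.46  1.95 -0.03  1.15  0.42] w 0.901 F [ 0.2  0.7 -0.3] 0.0
  call [([0, 0, 25], -0.0), ([0, 0, 25], -0.0), ([1, 0, 25], -0.0), ([0, 0, 24], -0.0)]
  -> [0.4729 0.0744 0.0804] 37.0
  call [([0, 0, 17], -0.0), ([0, 0, 17], -0.0), ([0, 0, 16], -0.0)]
  -> [0.4729 0.0744 0.0304] 37.0
```

View pics/w7.png

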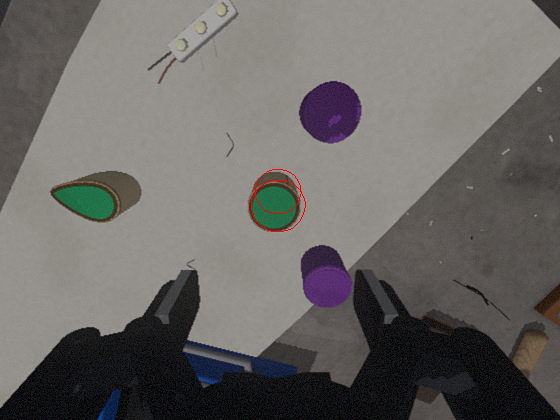

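The green dot is at (274,207), about 4 mm from the prediction, so corrected to (0.470, 0.073). The purple ones at (330,110) and (327,275) leave the right finger room to pass between them.

Run:
```python
from h import *
go((.470,.073,.08,37,30),(.470,.073,.030,37,18))
```

```text
clock 20.75 grasp pt [0.4735 0.0736 0.1794] close ang 37.0 tilt [ 0.    -0.001] q [-0.69  0.05  0.46  1.95 -0.03  1.15  0.42] w 0.901 F [ 0.2  0.7 -0.3] 0.0
  call [([0, -1, 25], -0.0), ([1, -1, 25], -0.0), ([0, -1, 25], -0.0), ([1, 0, 24], -0.0)]
  -> [0.4699 0.0734 0.0804] 37.0
  call [([0, 0, 17], -0.0), ([0, 0, 17], -0.0), ([0, 0, 16], -0.0)]
  -> [0.4699 0.0734 0.0304] 37.0
```

Request:
arm_command:
  plan:
    - {"dp":[0,-1,25],"spin":0}
    - {"dp":[1,-1,25],"spin":0}
    - {"dp":[0,-1,25],"spin":0}
    - {"dp":[1,0,24],"spin":0}
    - {"dp":[0,0,0],"spin":0}

```text
clock: 21.25
position: [0.4686, 0.0735, 0.2331]
ee_rot: [0.446, 0.895, -0.002, -0.002]
ft_force: [-0.7, -1.1, -0.7]
grip_width: 0.899
grasp_force: 0.0
```

Request:
arm_command:
  plan:
    - {"dp":[0,0,17],"spin":0}
    - {"dp":[0,0,17],"spin":0}
    - {"dp":[0,0,17],"spin":0}
    - {"dp":[0,0,0],"spin":0}
    - {"dp":[0,0,0],"spin":0}

```text
clock: 21.75
position: [0.4703, 0.074, 0.1857]
ee_rot: [0.446, 0.895, 0.0, 0.0]
ft_force: [0.6, 0.1, 0.1]
grip_width: 0.9
grasp_force: 0.0
```

Request:
arm_command:
  plan:
    - {"dp":[0,0,0],"spin":0}
    - {"dp":[0,0,0],"spin":0}
    - {"dp":[0,0,0],"spin":0}
    - {"dp":[0,0,0],"spin":0}
    - {"dp":[0,0,0],"spin":0}
  grip: 1
  newtons: 25

```text
clock: 22.25
position: [0.4703, 0.0743, 0.1858]
ee_rot: [0.445, 0.895, 0.001, 0.0]
ft_force: [-2.2, -0.2, 7.7]
grip_width: 0.528
grasp_force: 24.6
```

Request:
arm_command:
  plan:
    - {"dp":[0,0,0],"spin":0}
    - {"dp":[0,0,0],"spin":0}

```text
clock: 22.45
position: [0.4703, 0.0743, 0.1858]
ee_rot: [0.445, 0.895, 0.001, 0.0]
ft_force: [-2.5, -0.5, 8.0]
grip_width: 0.526
grasp_force: 24.6
```

Request:
arm_command:
  plan:
    - {"dp":[0,0,-10],"spin":0}
    - {"dp":[0,0,-30],"spin":0}
    - {"dp":[0,0,-45],"spin":0}
    - {"dp":[0,0,-45],"spin":0}
    - {"dp":[0,0,0],"spin":0}

```text
clock: 22.95
position: [0.4715, 0.0741, 0.3211]
ee_rot: [0.446, 0.895, 0.004, 0.003]
ft_force: [1.3, -0.4, -0.9]
grip_width: 0.526
grasp_force: 25.9
```

Run:
```python
from tr import *
go((*T(0,-.0935),.16,19.2,42))
```

```text
clock 22.95 grasp pt [0.4715 0.0741 0.1661] close ang 37.1 tilt [-0.002  0.01 ] q [-0.7   0.06  0.47  1.97 -0.03  1.11  0.43] w 0.526 F [ 1.3 -0.4 -0.9] 25.9
  call [([-38, -13, 1], 0.028), ([-39, -12, 1], 0.028), ([-39, -11, 0], 0.028), ([-39, -10, 1], 0.028), ([-40, -9, 0], 0.028)]
  call [([-40, -8, 1], 0.028), ([-40, -7, 0], 0.028), ([-40, -5, 1], 0.028), ([-41, -4, 0], 0.028), ([-41, -3, 1], 0.028)]
  call [([-40, -2, 0], 0.028)]
  -> [ 0.6109 -0.3504  0.1601] 19.4
```

Request:
arm_command:
  plan:
    - {"dp":[-38,-13,0],"spin":0.028}
    - {"dp":[-39,-12,0],"spin":0.028}
    - {"dp":[-39,-11,0],"spin":0.028}
    - {"dp":[-39,-10,0],"spin":0.028}
    - {"dp":[-40,-9,0],"spin":0.028}

```text
clock: 23.45
position: [0.5331, -0.1199, 0.3151]
ee_rot: [0.507, 0.862, 0.0, 0.0]
ft_force: [-0.4, 0.4, -0.6]
grip_width: 0.527
grasp_force: 25.9
```

Request:
arm_command:
  plan:
    - {"dp":[-40,-8,0],"spin":0.028}
    - {"dp":[-40,-7,0],"spin":0.028}
    - {"dp":[-40,-5,0],"spin":0.028}
    - {"dp":[-41,-4,0],"spin":0.028}
    - {"dp":[-41,-3,0],"spin":0.028}

```text
clock: 23.95
position: [0.5973, -0.3134, 0.3147]
ee_rot: [0.566, 0.824, 0.0, -0.0]
ft_force: [1.9, -0.1, 0.0]
grip_width: 0.526
grasp_force: 25.9
```

Request:
arm_command:
  plan:
    - {"dp":[-40,-2,0],"spin":0.028}
    - {"dp":[0,0,0],"spin":0}
    - {"dp":[0,0,0],"spin":0}
    - {"dp":[0,0,0],"spin":0}

```text
clock: 24.35
position: [0.6097, -0.3491, 0.3147]
ee_rot: [0.577, 0.817, 0.0, -0.0]
ft_force: [0.6, 0.2, -0.7]
grip_width: 0.524
grasp_force: 25.9
```

Run:
```python
from tr import *
o=manip.get_obs(); im=viewer.camera("wrist"); drawtray(im,o); cv2.imwrite("pics/w8.png",im); go((*T(0,-.0935),.075,19.2,30),(*T(0,-.0935),.042,19.2,12))
```

```text
clock 24.4 grasp pt [ 0.6098 -0.3488  0.1598] close ang 19.6 tilt [0.001 0.001] q [ 0.01  0.64  0.68  1.37 -0.4   1.27  1.05] w 0.527 F [-0.2  0.  -0.5] 25.9
  call [([-1, 0, 28], 0.002), ([-1, 0, 28], 0.002), ([0, 0, 29], 0.002)]
  -> [ 0.6105 -0.3506  0.0748] 19.2
  call [([0, 0, 11], 0.0), ([0, 0, 11], 0.0), ([0, 0, 11], 0.0)]
  -> [ 0.6105 -0.3506  0.0418] 19.2
```

View pics/w8.png

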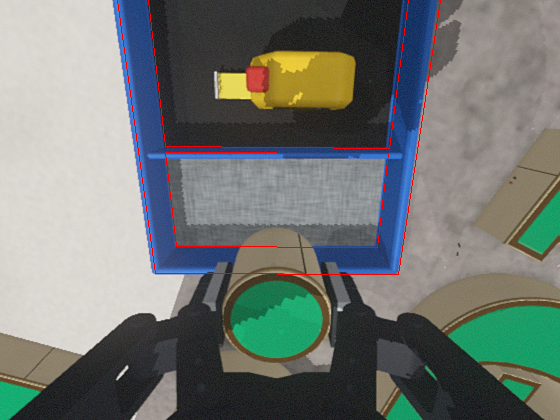

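The dot hangs upright, green up. The tray overlay now matches the rim and partition within 2–3 px. I'll lower into the small bay.

Request:
arm_command:
  plan:
    - {"dp":[-1,0,28],"spin":0}
    - {"dp":[-1,0,28],"spin":0}
    - {"dp":[0,0,28],"spin":0}
    - {"dp":[0,0,0],"spin":0}
    - {"dp":[0,0,0],"spin":0}

```text
clock: 24.9
position: [0.6105, -0.3512, 0.2316]
ee_rot: [0.577, 0.817, 0.0, -0.0]
ft_force: [0.3, 0.2, -0.4]
grip_width: 0.525
grasp_force: 25.9
```

Request:
arm_command:
  plan:
    - {"dp":[0,0,11],"spin":0}
    - {"dp":[0,0,11],"spin":0}
    - {"dp":[0,0,11],"spin":0}
    - {"dp":[0,0,0],"spin":0}
    - {"dp":[0,0,0],"spin":0}

```text
clock: 25.4
position: [0.61, -0.3521, 0.1973]
ee_rot: [0.577, 0.817, -0.0, -0.0]
ft_force: [0.4, -0.3, -0.0]
grip_width: 0.526
grasp_force: 25.9
```

Request:
arm_command:
  plan:
    - {"dp":[0,0,1],"spin":0}
    - {"dp":[0,0,1],"spin":0}
    - {"dp":[0,0,1],"spin":0}
    - {"dp":[0,0,0],"spin":0}
    - {"dp":[0,0,0],"spin":0}

```text
clock: 25.9
position: [0.6102, -0.3521, 0.1947]
ee_rot: [0.577, 0.817, 0.0, 0.0]
ft_force: [-0.4, -0.1, 0.2]
grip_width: 0.526
grasp_force: 25.9
```

Expected contact is at about 0.192.

Request:
arm_command:
  plan:
    - {"dp":[0,0,1],"spin":0}
    - {"dp":[0,0,1],"spin":0}
    - {"dp":[0,0,0],"spin":0}
    - {"dp":[0,0,0],"spin":0}

```text
clock: 26.3
position: [0.6101, -0.3521, 0.1926]
ee_rot: [0.577, 0.817, 0.0, -0.0]
ft_force: [0.3, -0.1, -1.3]
grip_width: 0.529
grasp_force: 25.9
```

Request:
arm_command:
  plan:
    - {"dp":[0,0,1],"spin":0}
    - {"dp":[0,0,0],"spin":0}
    - {"dp":[0,0,0],"spin":0}

```text
clock: 26.6
position: [0.6102, -0.3522, 0.192]
ee_rot: [0.577, 0.817, 0.0, 0.0]
ft_force: [-0.9, 1.3, 3.3]
grip_width: 0.523
grasp_force: 26.2
```

Request:
arm_command:
  plan:
    - {"dp":[0,0,0],"spin":0}
    - {"dp":[0,0,0],"spin":0}
    - {"dp":[0,0,0],"spin":0}
    - {"dp":[0,0,0],"spin":0}
  grip: -0.5

```text
clock: 27.0
position: [0.6101, -0.352, 0.1915]
ee_rot: [0.577, 0.817, 0.0, -0.0]
ft_force: [-1.3, -0.0, 0.3]
grip_width: 0.753
grasp_force: 0.0
```

Request:
arm_command:
  plan:
    - {"dp":[0,0,-10],"spin":0}
    - {"dp":[0,0,-25],"spin":0}
    - {"dp":[0,0,-40],"spin":0}
    - {"dp":[0,0,-45],"spin":0}
    - {"dp":[0,0,-45],"spin":0}

```text
clock: 27.5
position: [0.6098, -0.352, 0.3591]
ee_rot: [0.577, 0.816, -0.0, 0.0]
ft_force: [1.5, 0.3, -0.0]
grip_width: 0.749
grasp_force: 0.0
```

Request:
arm_command:
  plan:
    - {"dp":[40,0,0],"spin":0}
    - {"dp":[40,0,0],"spin":0}
    - {"dp":[40,0,0],"spin":0}
    - {"dp":[40,0,0],"spin":0}
    - {"dp":[40,0,0],"spin":0}

```text
clock: 28.0
position: [0.5426, -0.1623, 0.3573]
ee_rot: [0.577, 0.817, 0.0, 0.0]
ft_force: [0.8, 0.4, 0.2]
grip_width: 0.752
grasp_force: 0.0
```

Request:
arm_command:
  plan:
    - {"dp":[40,0,0],"spin":0}
    - {"dp":[40,0,0],"spin":0}
    - {"dp":[40,0,0],"spin":0}
    - {"dp":[0,0,0],"spin":0}
    - {"dp":[0,0,0],"spin":0}

```text
clock: 28.5
position: [0.5033, -0.05, 0.3575]
ee_rot: [0.577, 0.817, 0.001, 0.0]
ft_force: [-0.4, -0.7, -0.6]
grip_width: 0.751
grasp_force: 0.0
```

Run:
```python
from tr import *
go()
for cam in ("scene","top"):
    im=viewer.camera(cam); cv2.imwrite(f"pics/{cam}9.png",im)
    for t in ("tape_measure","marker","dot"):
        for d in finder.find_in(cam,t)[:3]:
            P=np.array(d["position"]); q=P[:2]-C; print(cam,t,P.round(3),round(d["score"],2),"tray xy mm",(np.array([q@ex,q@ey])*1000).round())
h=cv2.cvtColor(cv2.imread("pics/top9.png"),cv2.COLOR_BGR2HSV)
m=cv2.inRange(h,(55,80,40),(85,255,255)); n,l,s,c=cv2.connectedComponentsWithStats(m)
for i in range(1,n):
    if 20<s[i,4]<300:
        P=unproj("top",*c[i],.055); q=P[:2]-C; print(s[i],P,(np.array([q@ex,q@ey])*1000).round())
```

```text
clock 28.5 grasp pt [ 0.5033 -0.05    0.2025] close ang 19.6 tilt [0.    0.001] q [-0.61  0.1   0.67  1.87 -0.07  1.2   0.42] w 0.751 F [-0.4 -0.7 -0.6] 0.0
scene tape_measure [ 0.564 -0.257  0.053] 0.83 tray xy mm [-14.  10.]
scene marker [ 0.537 -0.178  0.018] 0.77 tray xy mm [-12.  94.]
scene dot [0.451 0.154 0.038] 0.85 tray xy mm [ 15. 435.]
scene dot [ 0.594 -0.355  0.046] 0.8 tray xy mm [-18. -92.]
scene dot [0.547 0.033 0.042] 0.73 tray xy mm [ 66. 290.]
top tape_measure [ 0.578 -0.246  0.062] 0.81 tray xy mm [ 3. 16.]
top marker [ 0.591 -0.161  0.022] 0.39 tray xy mm [43. 92.]
top marker [ 0.58  -0.245  0.063] 0.19 tray xy mm [ 6. 16.]
top dot [ 0.612 -0.343  0.058] 0.57 tray xy mm [  4. -87.]
top dot [0.561 0.036 0.048] 0.56 tray xy mm [ 80. 288.]
top dot [0.465 0.166 0.053] 0.5 tray xy mm [ 32. 442.]
[558  67   2  12  24] [ 0.99360976 -0.76845793  0.055     ] [ 224. -614.]
[403 198  15  14 158] [ 0.61257168 -0.35105518  0.055     ] [  2. -94.]
[551 253   9  11  92] [ 0.47606361 -0.74979819  0.055     ] [-258. -426.]
```

```bash
python3 -c "
from workcell import manip
print(manip.hand_in())"
```

```text
the job is handed in; nothing more can be done
None
```

I packed the tray and handed the job in at about 29 s of the 72 s: tape measure standing and marker flat in the large bay, and dot green side up in the small bay. All three were set down gently and released. The final position check used the detector and colour measurements because I had used all 10 picture views.

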